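Show the hidden code to the measuring microscope with an inspection mirror

TASK

Pick the inspection mirror up off its rest and hold it under the measuring microscope's lens, its face about 60 mm in front of the code on the manifold's front, angled so that the lens, which looks straight down, sees the code's reflection in the middle of the mirror. Let neither mirror nor gripper touch the manifold or the microscope, and leave everything else on the bench where it lies. Finish while still holding the mirror there, steady and clear of everything: do not put it down.

Things in the scene. Friction and masses are not known exactly. Their poses are not given: they have to be found in the camera images.
- mirror: inspection mirror, 100 g, 286 mm long: black square rubber handle 14 x 14 mm, steel rod 6 mm thick, round swivel head 53 mm across, 5 mm thick. Origin: on the handle's axis, where to grip, midway between the rest's uprights. +x along the handle to the head (handle x -70 to 60 mm), z up in the rest. The swivel is at (184, 0, 0) mm, 9 mm behind the face's middle; the face looks forward and up.
- head (a joint): angle of the mirror's head on its swivel, rad, limits -0.3 and 0.3, different each time. 0: face at 45 degrees to the handle, looking to the mirror's +x and +z alike; positive: face tipped towards +x, negative: towards +z. The swivel is stiff (0.15 N m) and keeps its angle: aim with the handle.
- glass (a point): middle of the mirror's reflecting face (usable radius 25 mm), (190, 0, 6) mm in the mirror's axes at head angle 0. z axis: the face's outward normal; y axis: as the mirror's y; x axis: in the face, forward and down.
- rest: aluminium bench rest, fixed: base 130 x 64 x 10 mm, two notched uprights 12 mm thick, 50 mm either side of its middle along x (88 mm free between them for the fingers). The mirror's handle lies in their 18 mm wide notches, its axis 51 mm above the bench; upright tops at 63 mm. Origin: centre of the underside; x axis along the handle towards the mirror's head.
- scope: measuring microscope, fixed. Origin: on the bench straight below the lens; -x to its front, z up. White base 38 mm high, x -90 to 280, y -110 to 110 mm; dark stage plate on it, top at 45 mm; column 618 mm high from x 195 mm back; camera head 95 mm square, over a ring light 90 mm across whose underside is 410 mm up; stop button to 58 mm up at (-70, -85) mm.
- lens (a point): middle of the microscope's lens, 410 mm above the bench. It looks straight down in a parallel (telecentric) beam: it sees along vertical lines only.
- manifold: aluminium valve manifold, loose on the stage, 1.4 kg, 72 (x) x 88 (y) x 85 mm high, a steel valve 30 mm tall and two low brass plugs on top. Its front (-x) face, towards the microscope's front, carries the code. Origin: on the stage below the code's middle, in the front face's plane; it reaches from there 73 mm to +x, 54 mm to +y, 34 mm to -y.
- code (a point): middle of the black and white square code (20 mm wide, on a 26 mm light pad) on the manifold's front face, 50 mm above the stage; it looks to the manifold's -x. This is the marker to be seen in the mirror.
- above_code (a point): bare point in the air 60 mm straight above the code's middle. With the mirror's face 60 mm from the code, the lens sees the code in the middle of the mirror when the normal from the face's middle runs through this point (the normal halves the angle between straight up and the direction to the code).
- setting_ring: small steel setting ring lying on the microscope's stage in front of the manifold, 32 mm across, 12 mm high; origin: centre of its underside. Leave it alone.
- ring_gauge: steel ring gauge lying on the bench, 64 mm across, 20 mm high, bore 34 mm; origin: centre of its underside. Leave it alone.
- plug_gauge: double-ended plug gauge lying on the bench, 125 mm long, 21 mm thick; origin: on the bench below its handle's middle. Leave it alone.
- hardness_block: round steel hardness reference block lying on the bench, 64 mm across, 14 mm thick; origin: centre of its underside. Leave it alone.
- caliper: digital caliper lying on the bench, 230 mm long, 12 mm high; origin: on the bench below the middle of its beam. Leave it alone.
- loupe: black cup-shaped eye loupe standing on the bench, 44 mm across, 34 mm high; origin: centre of its underside. Leave it alone.
- mouse: black computer mouse on its mat, 105 mm long, 32 mm high; origin: centre of its underside. Leave it alone.
There are look-alikes about, which are no part of the job. Leave any green look-alike of the rest alone. What is shaped like the manifold but red is not meant.

How it is judged:
By the outcome, as a careful person would: the job done as asked, in the order asked, and still so for the second after the job is handed in, while the arm keeps its last pose, push and grip.
It also fails if it takes over 29 s, if anything falls off the work surface, if the arm or the gripper's body presses on something with over 40 N, if the wrist force passes 120 N, or if a joint passes its speed limit or range.

ROBOT

A 7-joint arm with a two-finger parallel gripper is mounted at the origin on the work surface. World frame = base frame: x ahead of the robot, y to its left, z up, the work surface at z = 0. Lengths are in m, angles in rad, forces in N, time in s.
With the tool pointing down it reaches from about 0.425 to 1.025 m from the base axis. Payload 9.4 kg.
Tool frame: the origin (TCP) lies on the mounting face of the last link; the fingertips stand 173 mm ahead of it and the grasp point (between the pads) lies 155 mm ahead of it; z points along the fingers, y is the line along which they close (so a half turn about z gives the same grasp; the last joint's range is limited). The gripper opens to 85 mm and grips with 20 to 120 N. Pads are 22 mm wide; open, the fingers measure 114 mm over their backs; the gripper's body (76 mm by 85 mm) begins 54 mm behind the grasp point. The pads swing forward as they close: fully open they stand 13 mm farther back than shut.
Start: joints at [-1.325, 0.599, -0.003, 1.599, 0.002, 0.943, -0.08], TCP at [0.23, 0.688, 0.405] pointing down, gripper open.
Joint ranges: [-2.57, 2.57], [-0.35, 1.97], [-1.29, 1.29], [0.11, 2.56], [-1.05, 4.19], [0.11, 1.86], [-2.63, 2.63]. Speed limits (rad/s): [2.22, 2.22, 3.01, 3.01, 3.14, 3.14, 3.14].

INTERFACE

Orientations are given as a rotation vector (axis times angle).
In Python, from station import * gives the robot as it stands.
- The arm moves only by the tool arm_command, never from a script. Its argument "commands" is a list of rows, each a list of 2 entries, a list of its own where there are three numbers: the shift along the tool's x, y, z in m, then the turn, a rotation vector about the tool's x, y, z in rad. In form: [[[tx, ty, tz], [wx, wy, wz]], ...]. A call has 1 to 20 rows; each row is the pose to reach, as a shift and turn from the pose commanded when the call began, along the tool's axes at that moment; what a row does not reach only later rows make up. A row lasts 1/8 s, in which the tool goes at most 62.5 mm and 10.7 degrees, less where a joint would pass 70% of its speed; a pose out of reach is approached as far as the arm can. A call with a gripper value outside its range is refused whole. "fingers" is the closure, from 0 (fully open) to 1 (shut), set as the call begins (left out, the last holds). The fingers move at their own pace and stop on an object; "force" is the grip in N (left out, the last holds). Time passes only in rows, so rows that repeat a pose let the fingers close. It gives the time, the measured TCP pose, the force, the opening and the grip force at its end, in the units of the state.
- sense(): the state, without advancing time (a new reading comes with each control period).
- get_image(name): name is "scene" or "top"; returns a dict with "frame" (384x512x3 uint8, red, green, blue), "mtx" (3x3 intrinsics, pixels), "eye" and "orientation" of the camera in the world. Camera axes: x right, y down, z forward; pixel columns grow to the right and rows downward; lengths in m; the calibration is good to about 2 mm. A picture is of the moment at which its call begins. There is no depth.
- close_job(): hands the job in; it is judged then, once.
Trained networks look in a picture, given as the dict that the camera call returned (one of the last four; its "shot" number tells which), for a name from the list of things; names that differ only in an ending like _2 or _b are one class to them, and where a whole thing is asked for, a point or a joint stands for the part that bears it (a point fixed in the world has none). Each returns a list of dicts, best first, with "score" (0 to 1); they miss things now and then, are a little off and sometimes report something else, mostly with a low value. They report only what shows in the picture. A call takes as long as a camera call. They do not tell look-alikes from the thing itself.
- outline_of(name, picture): "pixels" (384x512 bool, what is visible of it) and "point" ([column, row] in pixels, amid what is visible of it).
- mark_of(name, picture): "point" ([column, row] in pixels: a listed point, or the origin of a listed thing).
The state is a dict: "time": time; "joint_pos": joint angles; "qvel": joint speeds; "tau": joint torques, N m; "position": TCP position; "ee_rot": TCP orientation; "force": force on the tool from outside, world axes, zero at the start; "wrist_torque": the same for the moment, N m; "finger_gap": finger opening in m; "grasp_force": force on a finger pad.
Only numpy, scipy, OpenCV 4.12 (cv2) and the standard library are available. Lean on these libraries where they do the work, as an engineer would, in place of code of your own. Each camera call takes 0.05 s, during which the arm holds its last target. There are 200 camera calls.

## Working session

There is one attempt and no reset: what is moved stays moved. The work goes in short steps, Python scripts to look and compute and a tool call to move; the robot and the scene stay as the last step left them, time stands still between calls to the robot, and variables do not carry over. Pictures are saved under pics/ and viewed, at most 10 in all, crops included, and the job is handed in when it is done.

Besides the shell and the picture viewer there is one more tool, called after "Emit:" in YAML: its name, and indented under it one key for each argument. arm_command: Moves the arm, as the interface text tells. Its arguments: {"type":"object","properties":{"commands":{"type":"array","items":{"type":"array"}},"fingers":{"type":"number"},"force":{"type":"number"}},"required":["commands"]}

```bash
mkdir -p pics; cat > h.py <<'E'
from station import *
import numpy as np, cv2
from scipy.spatial.transform import Rotation as R
def ray(p,pt):
    K=np.array(p["mtx"]);o=np.array(p["orientation"])
    M=o if o.shape==(3,3) else R.from_rotvec(o).as_matrix() if o.size==3 else None
    d=M@np.linalg.inv(K)@np.array([pt[0],pt[1],1.]);return np.array(p["eye"]),d/np.linalg.norm(d)
def atz(p,pt,z):
    e,d=ray(p,pt);return e+d*(z-e[2])/d[2]
def proj(p,X):
    o=np.array(p["orientation"]);M=o if o.shape==(3,3) else R.from_rotvec(o).as_matrix()
    c=(np.atleast_2d(X)-np.array(p["eye"]))@M; c=c@np.array(p["mtx"]).T; return c[:,:2]/c[:,2:]
def tri(a,pa,b,pb):
    e1,d1=ray(a,pa);e2,d2=ray(b,pb)
    s=np.linalg.lstsq(np.c_[d1,-d2],e2-e1,rcond=None)[0]
    x,y=e1+s[0]*d1,e2+s[1]*d2;return (x+y)/2,np.linalg.norm(x-y)
E
python3 - <<'E'
from h import *
np.set_printoptions(precision=4,suppress=True)
s=sense();print(s)
a=get_image("scene");b=get_image("top")
for n,p in(("scene",a),("top",b)):
    print(n,p["eye"],p["orientation"],p["mtx"])
    cv2.imwrite(f"pics/{n}0.png",cv2.resize(p["frame"][...,::-1],(800,600),interpolation=cv2.INTER_CUBIC))
    for k in "mirror glass rest scope lens manifold code above_code setting_ring ring_gauge plug_gauge hardness_block caliper loupe mouse".split():
        print(n,k,[(np.round(m["point"],1),round(m["score"],2)) for m in mark_of(k,p)][:4])
E
```

```text
{'time': 0.0, 'joint_pos': array([-1.3247,  0.6002, -0.0025,  1.6001,  0.0018,  0.9429, -0.0798]), 'qvel': array([ 0.0009,  0.001 , -0.0007,  0.0007,  0.0005,  0.001 ,  0.0005]), 'tau': array([  0.0011, -77.6447,   1.565 , -25.8016,   0.0123,   0.009 ,
         0.    ]), 'position': array([0.2299, 0.6874, 0.4038]), 'ee_rot': array([-0.5048, -3.1007,  0.0025]), 'force': array([ 0.271 ,  0.4618, -0.6917]), 'wrist_torque': array([0.0026, 0.0242, 0.0031]), 'grasp_force': 0.0, 'finger_gap': 0.08529549068927568}
scene [1.3948 0.5988 1.075 ] [-1.1868 -2.2278  1.0832] [[373.0474   0.     258.3379]
 [  0.     373.0474 196.3456]
 [  0.       0.       1.    ]]
scene mirror [(array([357.1, 264.8]), 0.78)]
scene glass [(array([313.3, 286.7]), 0.72)]
scene rest [(array([368.2, 239.3]), 0.78), (array([354.7, 274.8]), 0.64), (array([401.2, 301.6]), 0.34)]
scene scope [(array([228., 245.]), 0.74), (array([220.7, 227.3]), 0.15)]
scene lens [(array([220.5, 158.9]), 0.83)]
scene manifold [(array([217.8, 226.7]), 0.88), (array([180.4, 278.5]), 0.65)]
scene code [(array([218. , 217.4]), 0.69), (array([173
[... 761 characters left out ...]
, 0.67), (array([169.5, 261.7]), 0.56)]
top scope [(array([276.4, 195.1]), 0.71)]
top lens [(array([276.9, 180.1]), 0.6)]
top manifold [(array([280.5, 139.2]), 0.87), (array([291.5, 194. ]), 0.59)]
top code [(array([285.6, 139.4]), 0.71), (array([287.9, 194.7]), 0.67)]
top above_code [(array([285., 135.]), 0.82), (array([291.1, 192.9]), 0.75)]
top setting_ring []
top ring_gauge [(array([207.2, 164.9]), 0.64)]
top plug_gauge [(array([168.7, 175.4]), 0.57)]
top hardness_block [(array([311.9, 259.5]), 0.68)]
top caliper [(array([132. , 214.2]), 0.76)]
top loupe [(array([210.2, 250.2]), 0.45), (array([288.7, 197.9]), 0.32)]
top mouse [(array([371.9, 225.2]), 0.57), (array([167.9, 219.8]), 0.48)]
```

View pics/scene0.png

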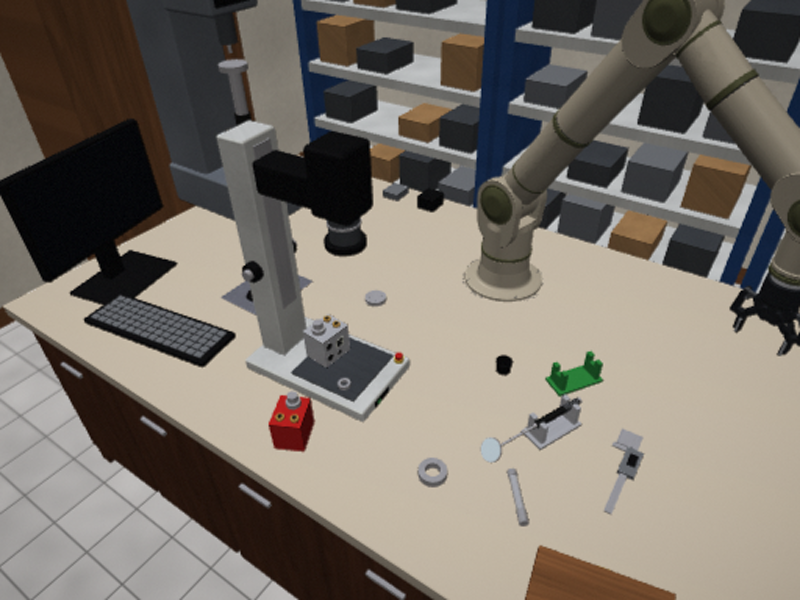

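View pics/top0.png

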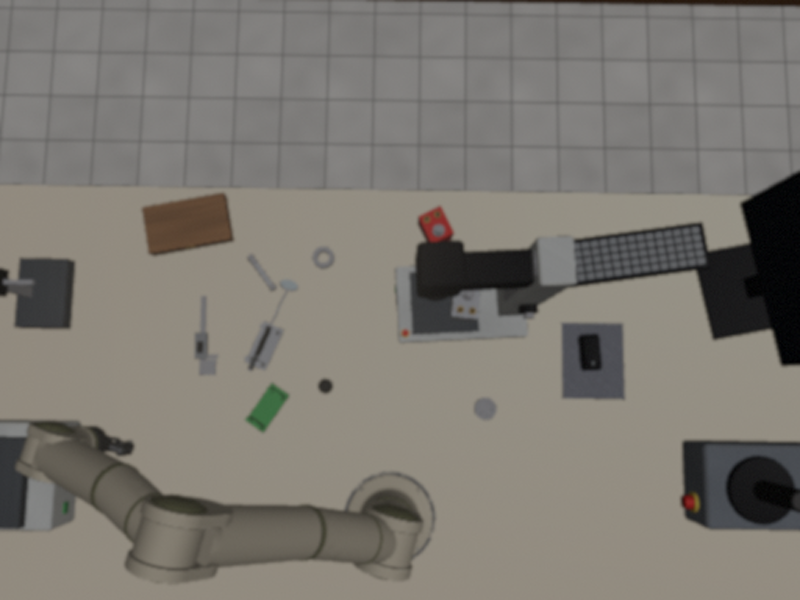

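The scene view shows the mirror on the grey rest at about (553,425) and a green look-alike rest at (575,375). The grey manifold is on the stage at (326,340), with the red look-alike at (291,422). In the top view, the grey rest is at (264,345) and the green one at (267,407). I mean the grey rest and the grey manifold on the stage. I'll confirm both in one enlarged crop.

```bash
python3 - <<'E'
from h import *
np.set_printoptions(precision=4,suppress=True)
a=get_image("scene");b=get_image("top")
f=a["frame"][...,::-1]
c1=cv2.resize(f[190:270,180:270],(450,400),interpolation=cv2.INTER_CUBIC)
c2=cv2.resize(f[245:300,300:375],(545,400),interpolation=cv2.INTER_CUBIC)
c2=cv2.resize(c2,(350,257));c=np.zeros((400,800,3),np.uint8);c[:,:450]=c1;c[:257,450:]=c2
cv2.imwrite("pics/crop1.png",c)
def nm(k,p,near):
    l=[m for m in mark_of(k,p) if np.hypot(*(np.array(m["point"])-near))<12]
    return l[0]["point"] if l else None
for k,pa,pb in [("mirror",(355,268),(167,220)),("glass",(313,287),(185,183)),("rest",(354,275),(170,220)),("lens",(220,159),(277,180)),("manifold",(218,227),(291,194)),("code",(218,217),(288,195)),("above_code",(215,205),(291,193)),("scope",(228,245),(276,195))]:
    p,q=nm(k,a,pa),nm(k,b,pb)
    print(k,p,q,tri(a,p,b,q) if p is not None and q is not None else "")
def om(k,p,near):
    l=outline_of(k,p)
    for m in l: print(k,np.round(m["point"],1),round(m["score"],2),m["pixels"].sum())
for p in(a,b):
    om("mirror",p,0);om("rest",p,0);om("manifold",p,0)
E
```

```text
mirror [357.3, 263.9] [168.6, 222.4] (array([0.4677, 0.3686, 0.0443]), np.float64(0.011960416348922085))
glass [311.9, 284.5] [186.5, 183.6] (array([0.6433, 0.2864, 0.0557]), np.float64(0.0031558217704887874))
rest [353.4, 277.0] [170.0, 220.6] (array([ 0.4805,  0.3714, -0.0136]), np.float64(0.005777725362957471))
lens [222.9, 156.8] [279.6, 179.7] (array([ 0.6058, -0.1012,  0.4094]), np.float64(0.010153846065702576))
manifold [218.8, 227.1] [291.6, 195.0] (array([ 0.5941, -0.1718,  0.0451]), np.float64(0.018447750602286067))
code [217.9, 220.3] [289.2, 196.6] (array([ 0.588 , -0.1659,  0.0794]), np.float64(0.00018315404693994102))
above_code None [295.9, 190.3] 
scope [229.0, 243.6] [274.6, 194.9] (array([ 0.6045, -0.1052, -0.0035]), np.float64(0.0017302311924220503))
mirror [317.9 283.2] 0.77 309
rest [369.1 239.4] 0.87 511
rest [353.9 276.2] 0.61 503
rest [331.2 317.9] 0.42 224
manifold [185.7 265.9] 0.68 822
manifold [210.5 216.8] 0.62 716
mirror [169.5 215. ] 0.58 169
rest [170.6 258.9] 0.82 418
rest [167.9 219.5] 0.73 351
manifold [276.1 145.8] 0.68 351
manifold [297.7 194.1] 0.53 373
manifold [169.4 212.9] 0.53 212
```

View pics/crop1.png

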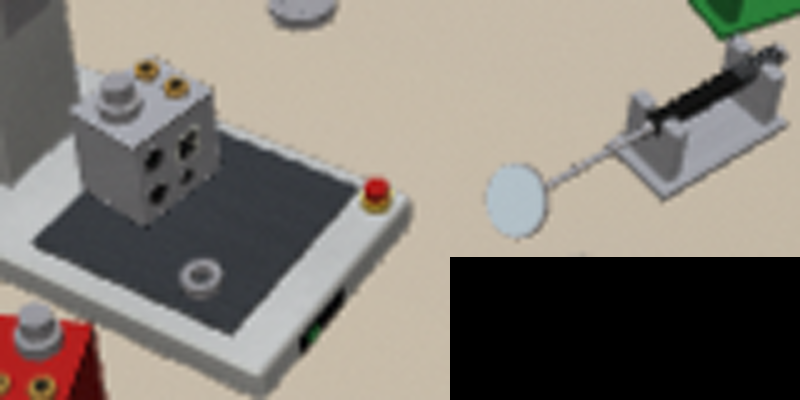

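The crop shows the grey manifold with the code on its front at about (218,219) in the full picture, and the grey rest holding the mirror. Both are the right ones. Next I'll refine the poses.

```bash
python3 - <<'E'
from h import *
np.set_printoptions(precision=4,suppress=True)
a=get_image("scene");b=get_image("top")
f=a["frame"][...,::-1];g=b["frame"][...,::-1]
c=np.zeros((600,800,3),np.uint8)
c[:480,:400]=cv2.resize(f[195:243,190:230],(400,480),interpolation=cv2.INTER_CUBIC) #10x
c[:360,400:]=cv2.resize(f[247:292,325:375],(400,360),interpolation=cv2.INTER_CUBIC) #8x
c[360:,400:]=cv2.resize(g[200:240,150:200],(300,240),interpolation=cv2.INTER_CUBIC)[:,:300].repeat(1,1) if 0 else cv2.resize(g[175:240,150:200],(185,240),interpolation=cv2.INTER_CUBIC).repeat(1,1) if 0 else cv2.copyMakeBorder(cv2.resize(g[178:238,150:200],(200,240),interpolation=cv2.INTER_CUBIC),0,0,0,200,0) #4x
cv2.imwrite("pics/crop2.png",c)
for k,p,pt,z in [("mirror",a,(357.2,264.3),.051),("mirror",b,(168,221.3),.051),("glass",a,(312.6,285.6),.057),("glass",b,(186,183.2),.057),("rest",a,(354,275.9),0),("rest",b,(170,220.5),0),("code",a,(217.9,219.3),.095),("code",b,(288.5,195.6),.095),("lens",a,(221.7,157.8),.41),("lens",b,(278,180),.41),("scope",a,(229,243.6),0),("scope",b,(275,195),0)]:
    print(k,atz(p,pt,z))
for p in(a,b):
    m=[x for x in outline_of("mirror",p)][0]["pixels"]
    q=np.argwhere(m)[:,::-1].astype(float); 
    z=np.array([atz(p,t,.051)[:2] for t in q]);u,s,v=np.linalg.svd(z-z.mean(0));print("mirror line",z.mean(0),np.arctan2(v[0,1],v[0,0]),(z-z.mean(0))@v[0] @ np.array(1) if 0 else [((z-z.mean(0))@v[0]).min(),((z-z.mean(0))@v[0]).max()])
    for m in outline_of("rest",p)[:3]:
        q=np.argwhere(m["pixels"])[:,::-1].astype(float)
        z=np.array([atz(p,t,.01)[:2] for t in q]);u,s,v=np.linalg.svd(z-z.mean(0));print("rest line",z.mean(0),np.arctan2(v[0,1],v[0,0]))
E
```

```text
mirror [0.4725 0.3757 0.051 ]
mirror [0.4745 0.3645 0.051 ]
glass [0.6478 0.2895 0.057 ]
glass [0.6441 0.2898 0.057 ]
rest [0.4845 0.3765 0.    ]
rest [0.4813 0.366  0.    ]
code [ 0.5961 -0.1576  0.095 ]
code [ 0.5905 -0.1617  0.095 ]
lens [ 0.6114 -0.0952  0.41  ]
lens [ 0.6076 -0.0995  0.41  ]
scope [ 0.6067 -0.1021  0.    ]
scope [ 0.6042 -0.1075  0.    ]
mirror line [0.5644 0.3332] -0.3962046032588375 [np.float64(-0.17155013259277072), np.float64(0.11712379482902872)]
rest line [0.4796 0.3707] -0.36828277989495584
rest line [0.2969 0.3537] -0.40737794697798385
mirror line [0.5323 0.3494] 2.7380473522088318 [np.float64(-0.14377676564906014), np.float64(0.13517113841038988)]
rest line [0.3047 0.3557] 2.5306338609529404
rest line [0.4798 0.3685] 2.7652692862968644
rest line [ 0.6582 -0.2501] 1.806988161547395
```

View pics/crop2.png

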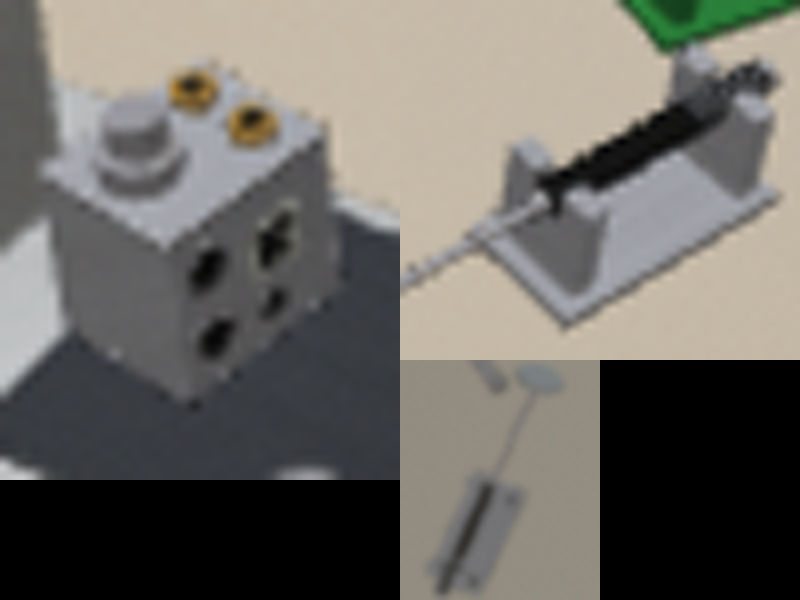

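```bash
cat > fit.py <<'E'
from h import *
from scipy.optimize import least_squares
np.set_printoptions(precision=4,suppress=True)
a=get_image("scene");b=get_image("top")
def px(c,s,o,c0=(0,0)): return (np.array(c)-c0+.5)/s-.5+np.array(o)
def P(q,X): 
    c,s=np.cos(q[2]),np.sin(q[2]);X=np.array(X)/1000
    return X@np.array([[c,s,0],[-s,c,0],[0,0,1]])+[q[0],q[1],0]
def fit(obs,q0):
    def r(q): return np.concatenate([proj(p,P(q,X))[0]-t for p,X,t in obs])
    s=least_squares(r,q0,loss="soft_l1");print(s.x,np.abs(s.fun).reshape(-1,2));return s.x
z0=45
mo=[((0,54,85),(172,245)),((72,54,85),(45,168)),((0,-34,85),(325,125)),((72,-34,85),(205,62)),((0,54,0),(192,403)),((0,-34,0),(338,280)),((72,54,0),(70,325)),((0,0,50),(276,240))]
print("manifold")
fit([(a,(x,y,z+z0),px(c,10,(190,195))) for (x,y,z),c in mo],[.59,-.16,-1.57])
ra=[((65,32,10),(567,320)),((-65,32,10),(778,190)),((65,-32,10),(470,233)),((60,0,51),(548,190))]
rb=[((65,32,10),(525,490)),((-65,32,10),(480,595)),((65,-32,10),(478,473)),((-65,-32,10),(430,575)),((60,0,51),(490,487)),((-70,0,51),(443,594))]
A=[(a,X,px(c,8,(325,247),(400,0))) for X,c in ra];B=[(b,X,px(c,4,(150,178),(400,360))) for X,c in rb]
print("rest");fit(A,[.48,.37,-.45]);fit(B,[.48,.37,-.45]);fit(A+B,[.48,.37,-.45])
# head ellipse
for p in (a,b):
    m=outline_of("glass",p); print([(np.round(x["point"],1),x["score"],x["pixels"].sum()) for x in m])
E
python3 fit.py
```

```text
manifold
[ 0.5928 -0.1631 -1.6546] [[0.1365 0.0985]
 [0.5302 0.0902]
 [0.5699 0.0671]
 [0.4478 0.7698]
 [0.0766 0.1896]
 [0.8469 0.5093]
 [0.4076 0.1833]
 [0.1865 0.2342]]
rest
[ 0.4802  0.3685 -0.3828] [[0.5067 0.0369]
 [0.2282 0.1818]
 [0.0568 1.0553]
 [1.0354 1.9981]]
[ 0.4731  0.3702 -0.3388] [[13.6224  3.936 ]
 [13.0449  3.0894]
 [11.3378  5.2002]
 [12.7482  6.8668]
 [ 0.4371  0.5361]
 [ 0.432   0.4433]]
[ 0.4773  0.3685 -0.3688] [[ 1.1199  0.474 ]
 [ 0.4095  0.9025]
 [ 0.4802  1.3544]
 [ 0.5248  1.6202]
 [12.7333  4.9004]
 [12.9485  4.3809]
 [12.0639  4.6283]
 [12.6771  5.9727]
 [ 0.3569  1.3335]
 [ 0.4138  0.6864]]
[(array([312.1, 286.1]), 0.5, np.int64(146))]
[(array([184.3, 183.5]), 0.52, np.int64(60))]
```

```bash
sed -i 's/^rb=.*/rb=[((65,-32,10),(525,490)),((-65,-32,10),(480,595)),((65,32,10),(478,473)),((-65,32,10),(430,575)),((60,0,51),(490,487)),((-70,0,51),(443,594))]/' fit.py
cat >> fit.py <<'E'
mk=[(a,(184,0,51),px((0,0),1,(312.1,286.1)))]
def glassfit(q):
    for p in(a,b):
        m=outline_of("glass",p)[0]["pixels"].astype(np.uint8)
        cs,_=cv2.findContours(m,0,1);e=cv2.fitEllipse(max(cs,key=len));print("ellipse",e)
        for h in np.arange(-.3,.31,.1):
            t=np.pi/4-h  # normal elevation above +x
            n=np.array([np.cos(t),0,np.sin(t)]);x=np.array([np.sin(t),0,-np.cos(t)])
            c=np.array([184,0,51])+9*n; ph=np.linspace(0,2*np.pi,60)
            pts=np.array([c+26.5*(np.cos(k)*x+np.sin(k)*np.array([0,1,0])) for k in ph])
            ee=cv2.fitEllipse(proj(p,P(q,pts)).astype(np.float32));print(round(h,1),np.round(ee[0],1),np.round(ee[1],1),round(ee[2]))
glassfit(fit(A+B,[.48,.37,-.45]))
E
python3 fit.py | tail -32
```

```text
[0.7309 0.8475]
 [0.532  0.2786]
 [0.5646 1.4556]
 [0.2772 0.9541]]
[(array([314.9, 286.9]), 0.47, np.int64(184)), (array([184.8, 150.9]), 0.17, np.int64(10667))]
[(array([184.1, 181.9]), 0.5, np.int64(64))]
[ 0.4782  0.3683 -0.3815] [[0.7182 0.4403]
 [0.3711 0.5819]
 [0.2573 1.4243]
 [0.8294 1.6124]
 [0.494  0.3474]
 [0.0193 0.8004]
 [0.7309 0.8475]
 [0.532  0.2786]
 [0.5646 1.4556]
 [0.2772 0.9541]]
ellipse ((314.0832214355469, 288.04583740234375), (12.607187271118164, 16.510787963867188), 171.25161743164062)
-0.3 [314.3 287.5] [14.9 15.9] 44
-0.2 [314.1 287.7] [14.8 16. ] 26
-0.1 [314.  287.9] [14.5 16.2] 13
0.0 [313.8 288.1] [14.1 16.3] 4
0.1 [313.7 288.3] [13.5 16.4] 177
0.2 [313.5 288.5] [12.9 16.4] 172
0.3 [313.4 288.7] [12.1 16.5] 167
ellipse ((184.48817443847656, 182.2742462158203), (6.937463283538818, 9.662216186523438), 105.06017303466797)
-0.3 [184.1 181.2] [ 9.9 12.1] 95
-0.2 [184.2 181. ] [ 9.2 12.1] 98
-0.1 [184.2 180.9] [ 8.4 12.1] 101
0.0 [184.3 180.8] [ 7.6 12.1] 103
0.1 [184.4 180.7] [ 6.6 12.1] 104
0.2 [184.5 180.6] [ 5.6 12.1] 106
0.3 [184.6 180.5] [ 4.6 12.1] 108
```

```bash
cat >> h.py <<'E'
T=np.diag([-1.,1,-1]) # mirror axes in tool axes
def mir(yaw,pitch): # mirror rotation; pitch>0 head up
    return R.from_euler("ZY",[yaw,-pitch]).as_matrix()
def plan(grip,Rm):
    s=sense();Rc=R.from_rotvec(s["ee_rot"]).as_matrix()
    Rt=Rm@T.T; tcp=np.array(grip)-Rt@[0,0,.155]
    sh=Rc.T@(tcp-s["position"]);w=R.from_matrix(Rc.T@Rt).as_rotvec()
    print("t",s["time"],"pos",np.round(s["position"],4),"tcp",np.round(tcp,4),"shift",np.round(sh,4),"turn",np.round(w,4),"rows",np.ceil(max(np.linalg.norm(sh)/.0625,np.linalg.norm(w)/.1867)),"gap",s["finger_gap"],"F",np.round(s["force"],1))
E
python3 -c "
from h import *
plan([.478,.368,.160],mir(-.385,0));plan([.478,.368,.051],mir(-.385,0))"
```

```text
t 3.6 pos [0.23   0.6876 0.4047] tcp [0.478 0.368 0.315] shift [-0.3366 -0.2244  0.0897] turn [-0.      0.0001  0.0623] rows 7.0 gap 0.08502252271438399 F [ 0.   0.5 -0.2]
t 3.6 pos [0.23   0.6876 0.4047] tcp [0.478 0.368 0.206] shift [-0.3366 -0.2244  0.1987] turn [-0.      0.0001  0.0623] rows 8.0 gap 0.08502252271438399 F [ 0.   0.5 -0.2]
```

Emit:
arm_command:
  commands:
    - [[-0.3366, -0.2244, 0.0897], [0, 0, 0.0623]]
    - [[-0.3366, -0.2244, 0.0897], [0, 0, 0.0623]]
    - [[-0.3366, -0.2244, 0.0897], [0, 0, 0.0623]]
    - [[-0.3366, -0.2244, 0.0897], [0, 0, 0.0623]]
    - [[-0.3366, -0.2244, 0.0897], [0, 0, 0.0623]]
    - [[-0.3366, -0.2244, 0.0897], [0, 0, 0.0623]]
    - [[-0.3366, -0.2244, 0.0897], [0, 0, 0.0623]]
    - [[-0.3366, -0.2244, 0.0897], [0, 0, 0.0623]]
    - [[-0.3366, -0.2244, 0.0897], [0, 0, 0.0623]]
    - [[-0.3366, -0.2244, 0.0897], [0, 0, 0.0623]]
  fingers: 0

```text
time: 4.85
position: [0.4772, 0.3694, 0.3153]
ee_rot: [-0.598, -3.084, -0.001]
force: [0.3, 0.4, 0.0]
finger_gap: 0.0851
grasp_force: 0.0
```

```bash
python3 - <<'E'
from h import *
plan([.478,.368,.051],mir(-.385,0))
a=get_image("scene");b=get_image("top")
f=a["frame"][...,::-1];g=b["frame"][...,::-1]
c=np.hstack([cv2.resize(f[210:310,290:390],(400,400),interpolation=2),cv2.resize(g[170:240,130:200],(400,400),interpolation=2)])
for i,(p,o,s) in enumerate(((a,(290,210),4),(b,(130,170),400/70))):
    for X in([.478,.368,.051],np.array([.478,.368,.051])+mir(-.385,0)@[.184,0,0],np.array([.478,.368,.051])+mir(-.385,0)@[-.07,0,0]):
        u=(proj(p,X)[0]-o+.5)*s; cv2.circle(c,(int(u[0])+400*i,int(u[1])),3,(0,0,255),-1)
cv2.imwrite("pics/over.png",c)
E
```

```text
t 4.85 pos [0.4772 0.3694 0.3153] tcp [0.478 0.368 0.206] shift [-0.0013 -0.0011  0.1093] turn [ 0.0009 -0.0003  0.0022] rows 2.0 gap 0.08511611029521957 F [0.3 0.4 0. ]
```

View pics/over.png

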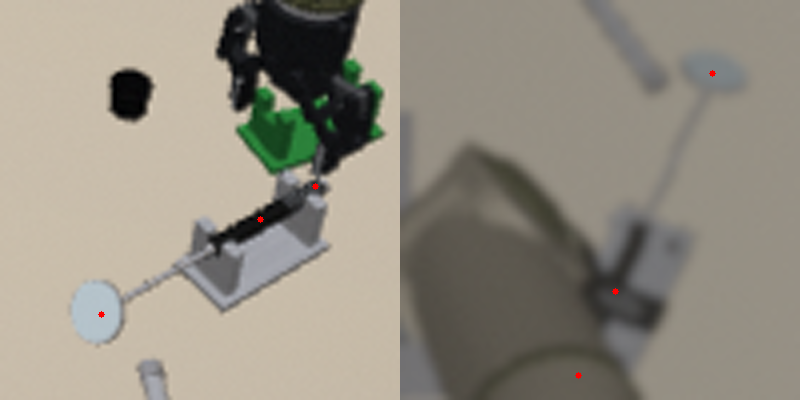

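The predicted points lie on the handle in both views (about (260,219) in the left crop and (615,291) in the right), so I'll descend and grip.

Emit:
arm_command:
  commands:
    - [[-0.0013, -0.0011, 0.05], [0, 0, 0]]
    - [[-0.0013, -0.0011, 0.09], [0, 0, 0]]
    - [[-0.0013, -0.0011, 0.109], [0, 0, 0]]
    - [[-0.0013, -0.0011, 0.109], [0, 0, 0]]

```text
time: 5.45
position: [0.4784, 0.3668, 0.2052]
ee_rot: [-0.6, -3.083, 0.002]
force: [0.0, 0.0, 0.0]
finger_gap: 0.0854
grasp_force: 0.0
```

Emit:
arm_command:
  commands:
    - [[0, 0, 0], [0, 0, 0]]
    - [[0, 0, 0], [0, 0, 0]]
    - [[0, 0, 0], [0, 0, 0]]
    - [[0, 0, 0], [0, 0, 0]]
    - [[0, 0, 0], [0, 0, 0]]
    - [[0, 0, 0], [0, 0, 0]]
    - [[0, 0, 0], [0, 0, 0]]
  fingers: 1
  force: 60

```text
time: 6.32
position: [0.479, 0.3666, 0.2067]
ee_rot: [0.602, 3.083, 0.001]
force: [-0.5, -0.2, 6.0]
finger_gap: 0.0128
grasp_force: 58.6
```

```bash
python3 -c "
from h import *
plan([.478,.368,.051],mir(-.385,0));plan([.8,.40,.65],mir(0,0));print(sense()['joint_pos'])"
```

```text
t 6.325 pos [0.479  0.3666 0.2067] tcp [0.478 0.368 0.206] shift [0.0015 0.0009 0.0007] turn [ 0.0009  0.0005 -0.0004] rows 1.0 gap 0.012789095379663213 F [-0.5 -0.2  6. ]
t 6.325 pos [0.479  0.3666 0.2067] tcp [0.8   0.4   0.805] shift [-0.2852  0.1522 -0.598 ] turn [ 0.0008  0.0006 -0.3854] rows 11.0 gap 0.012789095379663213 F [-0.5 -0.2  6. ]
[-0.73827823  0.72500846 -0.01354552  2.01820427  0.02328613  0.39747234
  0.41548108]
```

Emit:
arm_command:
  commands:
    - [[0, 0, -0.03], [0, 0, 0]]
    - [[0, 0, -0.07], [0, 0, 0]]
    - [[0, 0, -0.11], [0, 0, 0]]
    - [[0, 0, -0.11], [0, 0, 0]]

```text
time: 6.82
position: [0.4794, 0.3668, 0.319]
ee_rot: [0.601, 3.08, 0.007]
force: [-0.6, 0.3, -1.3]
finger_gap: 0.0129
grasp_force: 59.3
```

```bash
python3 -c "
from h import *
plan([.80,.38,.70],mir(.45,.785))"
```

```text
t 6.825 pos [0.4794 0.3668 0.319 ] tcp [0.7013 0.3323 0.8096] shift [-0.2198  0.0539 -0.4899] turn [-0.3241 -0.7337 -0.7922] rows 9.0 gap 0.012925745056642205 F [-0.6  0.3 -1.3]
```

Emit:
arm_command:
  commands:
    - [[-0.02, 0.006, -0.056], [0, 0, 0]]
    - [[-0.044, 0.011, -0.1], [-0.065, -0.147, -0.158]]
    - [[-0.066, 0.016, -0.147], [-0.097, -0.22, -0.238]]
    - [[-0.088, 0.022, -0.196], [-0.13, -0.293, -0.317]]
    - [[-0.11, 0.027, -0.245], [-0.162, -0.367, -0.396]]
    - [[-0.132, 0.032, -0.294], [-0.194, -0.44, -0.475]]
    - [[-0.154, 0.038, -0.343], [-0.227, -0.514, -0.555]]
    - [[-0.176, 0.043, -0.392], [-0.259, -0.587, -0.634]]
    - [[-0.198, 0.049, -0.441], [-0.292, -0.66, -0.713]]
    - [[-0.22, 0.054, -0.49], [-0.324, -0.734, -0.792]]
    - [[-0.22, 0.054, -0.49], [-0.324, -0.734, -0.792]]
    - [[-0.22, 0.054, -0.49], [-0.324, -0.734, -0.792]]
    - [[-0.22, 0.054, -0.49], [-0.324, -0.734, -0.792]]

```text
time: 8.45
position: [0.7029, 0.3346, 0.8036]
ee_rot: [-0.532, 2.316, 0.215]
force: [-0.2, 0.7, -1.0]
finger_gap: 0.0127
grasp_force: 59.3
```

```bash
python3 - <<'E'
from h import *
plan([.80,.38,.70],mir(.45,.785));print(sense()['joint_pos'])
a=get_image("scene");import pickle
o=outline_of("glass",a);print([(x["point"],x["score"],x["pixels"].sum()) for x in o]);o2=outline_of("mirror",a)
pickle.dump((a,o,o2,sense()),open("a1.pkl","wb"))
s=sense();Rt=R.from_rotvec(s["ee_rot"]).as_matrix();Rm=Rt@T;g=s["position"]+Rt@[0,0,.155]
u=proj(a,[g,g+Rm@[.06,0,0],g+Rm@[.184,0,0]]);print(u)
c=u[2].astype(int);o=c-[50,45];np.save("off.npy",o)
im=cv2.resize(a["frame"][max(o[1],0):o[1]+90,max(o[0],0):o[0]+120,::-1],None,fx=6,fy=6,interpolation=2)
cv2.imwrite("pics/hold1.png",im);print(o,im.shape)
E
```

```text
t 8.45 pos [0.7029 0.3346 0.8036] tcp [0.7013 0.3323 0.8096] shift [-0.0026 -0.0014 -0.006 ] turn [-0.0006 -0.0088  0.0016] rows 1.0 gap 0.012717323519039278 F [-0.2  0.7 -1. ]
[-0.43840513  0.36344475 -0.14860983  1.15209736  0.16839349  0.86070574
  1.40783079]
[([356.6, 119.7], 0.68, np.int64(749))]
[[342.79431641 150.86216844]
 [346.48752117 143.07217289]
 [356.72175393 121.48533088]]
[306  76] (540, 720, 3)
```

View pics/hold1.png

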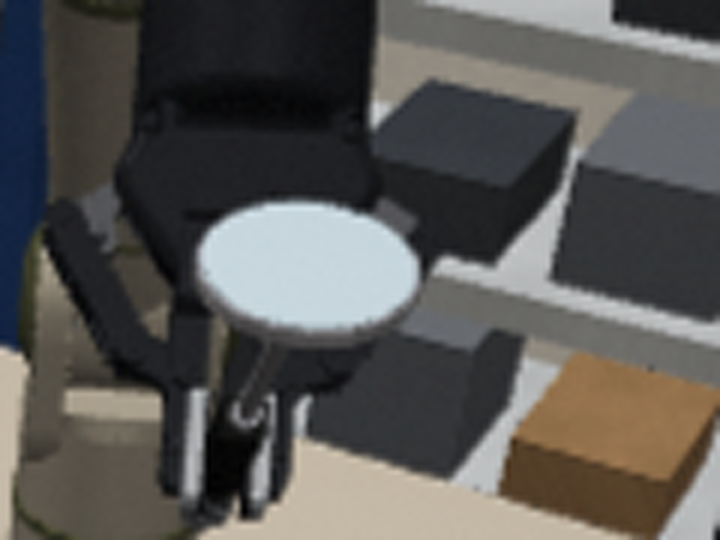

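```bash
cat > disc.py <<'E'
from h import *
from scipy.optimize import least_squares
import pickle
np.set_printoptions(precision=4,suppress=True)
a,o,o2,s=pickle.load(open("a1.pkl","rb"))
Rt=R.from_rotvec(s["ee_rot"]).as_matrix();Rm=Rt@T;g=s["position"]+Rt@[0,0,.155]
f=a["frame"].astype(np.float32);x0,y0=325,95
cr=cv2.resize(f[y0:y0+50,x0:x0+65,0],None,fx=8,fy=8,interpolation=2)
for th in (130,150,170):
    m=(cr>th).astype(np.uint8);n,l,st,ce=cv2.connectedComponentsWithStats(m)
    k=l[int((119-y0)*8),int((355-x0)*8)];cs,_=cv2.findContours((l==k).astype(np.uint8),0,1)
    C=max(cs,key=len)[:,0];C=cv2.convexHull(C)[:,0]
    e=cv2.fitEllipse(max(cs,key=len));print(th,st[k],e)
    ((cx,cy),ax,an)=e
    ph=np.linspace(0,2*np.pi,90,endpoint=False);an=np.radians(an)
    E=np.c_[cx+ax[0]/2*np.cos(ph)*np.cos(an)-ax[1]/2*np.sin(ph)*np.sin(an),cy+ax[0]/2*np.cos(ph)*np.sin(an)+ax[1]/2*np.sin(ph)*np.cos(an)]
    E=(E+.5)/8-.5+[x0,y0]
    def model(q):
        h,roll,dx,dy,rad=q;t=np.pi/4-h
        n=np.array([np.cos(t),0,np.sin(t)]);X=np.array([np.sin(t),0,-np.cos(t)]);Y=np.array([0,1,0.])
        Q=R.from_rotvec([roll,0,0]).as_matrix()
        c=np.array([.184+dx,dy,0])+.009*n
        p=np.arange(180)*np.pi/90
        W=c+rad*(np.cos(p)[:,None]*X+np.sin(p)[:,None]*Y)
        return proj(a,g+W@Q.T@Rm.T)
    def res(q):
        P=model(q); d=np.array([np.min(np.hypot(*(P-t).T)) for t in E])
        ee=cv2.fitEllipse(P.astype(np.float32)); 
        M=lambda e:np.r_[e[0],e[1],2*(e[1][1]-e[1][0])*np.cos(2*np.radians(e[2])),2*(e[1][1]-e[1][0])*np.sin(2*np.radians(e[2]))]
        e1=((cx+.5)/8-.5+x0,(cy+.5)/8-.5+y0),(ax[0]/8,ax[1]/8),np.degrees(an)
        return M(ee)-M(e1)
    r=least_squares(res,[.1,0,0,0,.025],x_scale=[.1,.1,.005,.005,.001],diff_step=1e-2);print(r.x,np.abs(r.fun).max())
    for h in (.05,.1,.15,.2): print(h,np.abs(res([h,r.x[1],r.x[2],r.x[3],r.x[4]]))[2:4],end=" ")
    print()
E
python3 disc.py
```

```text
130 [  112   118   294   174 39612] ((258.91375732421875, 203.32113647460938), (169.2626190185547, 295.6166076660156), 95.71883392333984)
[ 0.1434  0.0122 -0.0154  0.001   0.0261] 7.62939453125e-06
0.05 [2.9394 0.0159] 0.1 [1.3448 0.0068] 0.15 [0.202  0.0009] 0.2 [1.6968 0.0073] 
150 [  114   119   291   169 38076] ((258.99578857421875, 202.54905700683594), (164.84844970703125, 291.68560791015625), 95.79469299316406)
[ 0.1346  0.0095 -0.0151  0.0009  0.0258] 7.62939453125e-06
0.05 [2.6373 0.0146] 0.1 [1.063  0.0055] 0.15 [0.4643 0.0023] 0.2 [1.9401 0.0087] 
170 [  116   121   287   163 36364] ((259.2861022949219, 201.92984008789062), (160.15191650390625, 286.72686767578125), 95.94983673095703)
[ 0.1269  0.0051 -0.0149  0.0009  0.0253] 8.246136908418578e-06
0.05 [2.3647 0.0136] 0.1 [0.8158 0.0044] 0.15 [0.6868 0.0035] 0.2 [2.1389 0.0101]
```

```bash
cat >> h.py <<'E'
GM=np.array([.190,.001,-.0005]);YAW=-1.6546;PIT=.135
def gl(p): # grip point for glass at p
    return np.array(p)-mir(YAW,PIT)@GM
E
python3 - <<'E'
from h import *
t=np.array([.5978,-.1033,.095])
print(gl(t))
plan(gl(t+[.0142,.17,.10]),mir(YAW,PIT))
E
```

```text
[0.6125685  0.08446128 0.06992329]
t 8.6 pos [0.7028 0.3345 0.8049] tcp [0.6285 0.2752 0.3235] shift [ 0.404  -0.0202  0.2777] turn [0.9381 0.3855 1.9114] rows 12.0 gap 0.012471118138502723 F [-0.2  0.8 -0.6]
```

Emit:
arm_command:
  commands:
    - [[0.031, -0.0016, 0.0214], [0.072, 0.03, 0.147]]
    - [[0.062, -0.003, 0.043], [0.144, 0.059, 0.294]]
    - [[0.093, -0.005, 0.064], [0.216, 0.089, 0.441]]
    - [[0.124, -0.006, 0.085], [0.289, 0.119, 0.588]]
    - [[0.155, -0.008, 0.107], [0.361, 0.148, 0.735]]
    - [[0.186, -0.009, 0.128], [0.433, 0.178, 0.882]]
    - [[0.218, -0.011, 0.15], [0.505, 0.208, 1.029]]
    - [[0.249, -0.012, 0.171], [0.577, 0.237, 1.176]]
    - [[0.28, -0.014, 0.192], [0.649, 0.267, 1.323]]
    - [[0.311, -0.016, 0.214], [0.722, 0.297, 1.47]]
    - [[0.342, -0.017, 0.235], [0.794, 0.326, 1.617]]
    - [[0.373, -0.019, 0.256], [0.866, 0.356, 1.764]]
    - [[0.404, -0.02, 0.278], [0.938, 0.3855, 1.911]]
    - [[0.404, -0.02, 0.278], [0.938, 0.3855, 1.911]]
    - [[0.404, -0.02, 0.278], [0.938, 0.3855, 1.911]]
    - [[0.404, -0.02, 0.278], [0.938, 0.3855, 1.911]]
  force: 100

```text
time: 10.6
position: [0.63, 0.2759, 0.3262]
ee_rot: [2.239, 2.063, -0.144]
force: [-0.5, 0.2, -0.9]
finger_gap: 0.0122
grasp_force: 99.2
```

```bash
python3 - <<'E'
from h import *
t=np.array([.5978,-.1033,.095])
plan(gl(t+[.0142,.17,.10]),mir(YAW,PIT))
plan(gl(t+[.0142,.17,.015]),mir(YAW,PIT))
plan(gl(t+[0.005,.06,.01]),mir(YAW,PIT))
a=get_image("scene")
s=sense();Rt=R.from_rotvec(s["ee_rot"]).as_matrix();Rm=Rt@T;g=s["position"]+Rt@[0,0,.155]
u=proj(a,[g,g+Rm@[.06,0,0],g+Rm@[.184,0,0],g+Rm@GM]);print(u)
im=cv2.resize(a["frame"][180:300,200:360,::-1],None,fx=5,fy=5,interpolation=2)
for x in u: cv2.circle(im,tuple(int(v) for v in (x-[200,180]+.5)*5),3,(0,0,255),-1)
cv2.imwrite("pics/hold2.png",im)
E
```

```text
t 10.6 pos [0.63   0.2759 0.3262] tcp [0.6285 0.2752 0.3235] shift [-0.0004 -0.0014  0.0027] turn [ 0.0049 -0.0023  0.0017] rows 1.0 gap 0.012150143856022469 F [-0.5  0.2 -0.9]
t 10.6 pos [0.63   0.2759 0.3262] tcp [0.6285 0.2752 0.2385] shift [ 0.0109 -0.0018  0.087 ] turn [ 0.0049 -0.0023  0.0017] rows 2.0 gap 0.012150143856022469 F [-0.5  0.2 -0.9]
t 10.6 pos [0.63   0.2759 0.3262] tcp [0.6193 0.1652 0.2335] shift [-0.0979 -0.0021  0.1065] turn [ 0.0049 -0.0023  0.0017] rows 3.0 gap 0.012150143856022469 F [-0.5  0.2 -0.9]
[[308.61958248 254.35632239]
 [293.59228084 244.4010826 ]
 [264.37524074 225.04546926]
 [262.82573644 224.40094668]]
```

View pics/hold2.png

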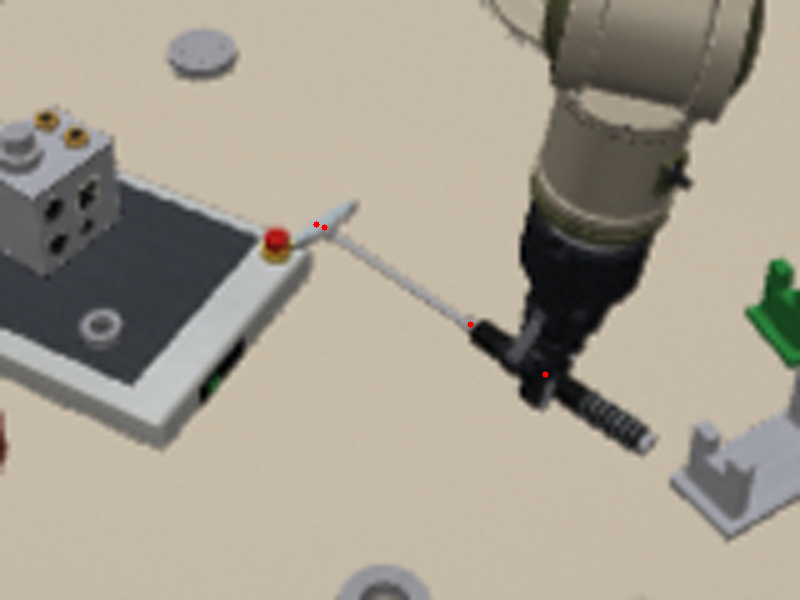

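The scene crop shows the mirror head near edge-on at (327,225) and the handle in the fingers at (545,374). The head sits about 6 mm further back along the handle than predicted, so I'll approach with that correction and then measure again.

Emit:
arm_command:
  commands:
    - [[0.0, -0.002, 0.05], [0.005, -0.002, 0.002]]
    - [[0.01, -0.002, 0.085], [0.005, -0.002, 0.002]]
    - [[-0.04, -0.002, 0.095], [0.005, -0.002, 0.002]]
    - [[-0.09, -0.002, 0.105], [0.005, -0.002, 0.002]]
    - [[-0.104, -0.002, 0.108], [0.005, -0.002, 0.002]]
    - [[-0.104, -0.002, 0.108], [0.005, -0.002, 0.002]]
    - [[-0.104, -0.002, 0.108], [0.005, -0.002, 0.002]]

```text
time: 11.52
position: [0.6181, 0.1604, 0.2316]
ee_rot: [2.244, 2.063, -0.153]
force: [-0.5, 0.7, -1.1]
finger_gap: 0.0119
grasp_force: 99.2
```

```bash
sed -i 's/^GM=.*;YAW/GM=np.array([.184,.001,.001]);YAW/' h.py; python3 - <<'E'
from h import *
np.set_printoptions(precision=4,suppress=True)
t=np.array([.5978,-.1033,.095])
plan(gl(t+[0.005,.06,.01]),mir(YAW,PIT))
plan(gl(t),mir(YAW,PIT))
a=get_image("scene");b=get_image("top")
s=sense();Rt=R.from_rotvec(s["ee_rot"]).as_matrix();Rm=Rt@T;g=s["position"]+Rt@[0,0,.155]
print("glass kin",g+Rm@GM,"pix",proj(a,g+Rm@GM),proj(b,g+Rm@GM))
for k in("glass","code"):
    for p in(a,b):
        print(k,[(np.round(m["point"],1),round(m["score"],2)) for m in mark_of(k,p)],"|",[(np.round(m["point"],1),round(m["score"],2),m["pixels"].sum()) for m in outline_of(k,p)])
im=cv2.resize(a["frame"][195:265,195:300,::-1],None,fx=7,fy=7,interpolation=2)
for x in proj(a,[g+Rm@GM,[.5928,-.1631,.095]]): cv2.circle(im,tuple(int(v) for v in (x-[195,195]+.5)*7),2,(0,0,255),-1)
cv2.imwrite("pics/app.png",im)
im=cv2.resize(b["frame"][165:225,230:310,::-1],None,fx=5,fy=5,interpolation=2)
E
```

```text
t 11.525 pos [0.6181 0.1604 0.2316] tcp [0.6188 0.1591 0.2328] shift [-0.0013  0.0008 -0.001 ] turn [-0.0022 -0.0006 -0.0002] rows 1.0 gap 0.011944979424000753 F [-0.5  0.7 -1.1]
t 11.525 pos [0.6181 0.1604 0.2316] tcp [0.6138 0.0991 0.2228] shift [-0.0597  0.0009  0.0169] turn [-0.0022 -0.0006 -0.0002] rows 1.0 gap 0.011944979424000753 F [-0.5  0.7 -1.1]
glass kin [ 0.6015 -0.042   0.1035] pix [[240.6953 229.8069]] [[260.9053 192.4332]]
glass [(array([172. , 189.4]), 0.73), (array([238.4, 227.1]), 0.59)] | []
glass [(array([260.6, 195. ]), 0.64)] | [(array([259.2, 191.8]), 0.46, np.int64(89))]
code [(array([174. , 271.4]), 0.83), (array([222.3, 220.1]), 0.8)] | [(array([213.2, 216.3]), 0.64, np.int64(729)), (array([187.1, 274.6]), 0.62, np.int64(867)), (array([354.1, 273.7]), 0.37, np.int64(691))]
code [(array([285.2, 141.1]), 0.6), (array([288.8, 196.1]), 0.55)] | [(array([277.5, 143.6]), 0.73, np.int64(370)), (array([298.9, 195.5]), 0.58, np.int64(319))]
```

View pics/app.png

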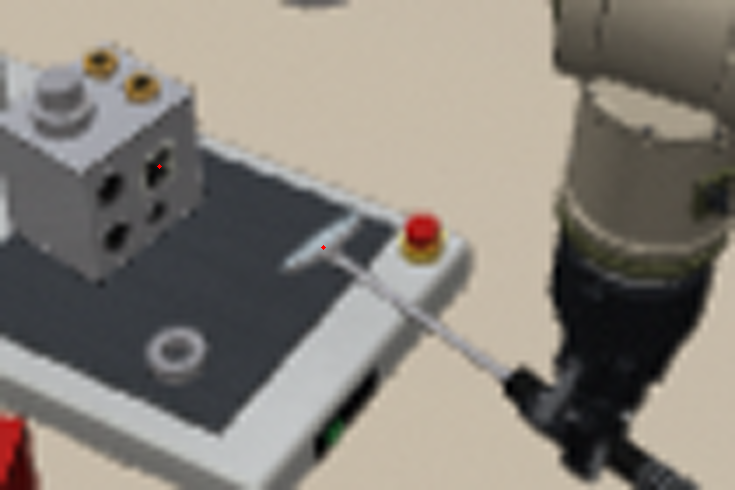

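The disc centre is at (322,243) and the prediction at (323,247); the code is at (158,164) and predicted at (159,166). They agree to about 1 mm. Before the last shift I'll check the disc numerically in the top view.

```bash
python3 - <<'E'
from h import *
b=get_image("top");print(b["frame"][182:204,250:274].mean(2).astype(int))
s=sense();Rt=R.from_rotvec(s["ee_rot"]).as_matrix();Rm=Rt@T;g=s["position"]+Rt@[0,0,.155]
t=np.pi/4-PIT;X=np.array([np.sin(t),0,-np.cos(t)]);p=np.arange(4)*np.pi/2
print(np.round(proj(b,[g+Rm@(GM+.025*(np.cos(k)*X+np.sin(k)*np.array([0,1,0]))) for k in p]),1))
E
```

```text
[[143 138 126 120 128 134 137 137 136 136 135 128 105  76  62  56  46  35
   33  33  33  34  34  34]
 [143 136 122 115 125 133 136 136 136 136 134 127 106  76  62  55  47  36
   31  33  31  31  33  32]
 [142 136 119 110 122 132 135 136 135 135 134 127 106  76  61  55  47  35
   32  32  31  29  30  31]
 [142 136 118 106 120 132 136 136 135 134 134 128 106  76  61  55  46  35
   31  29  30  31  30  29]
 [142 137 119 107 118 131 135 135 134 132 131 127 108  82  63  56  47  37
   31  31  28  30  31  28]
 [142 139 125 110 119 131 134 134 131 128 130 129 117  96  77  60  49  38
   31  30  31  28  30  29]
 [142 140 130 115 118 130 134 132 127 127 133 135 131 118  97  72  54  42
   34  30  30  31  30  29]
 [142 141 134 118 117 128 131 127 125 131 138 140 140 134 115  89  65  48
   40  37  34  33  31  29]
 [140 139 133 117 117 127 129 124 127 136 141 143 143 141 128 106  78  58
   50  45  42  42  41  37]
 [134 133 129 117 117 125 125 123 130 139 142 143 143 142 137 117  88  65
   56  54  53  51  49  46]
 [130 127 123 116 115 120 119 121 132 141 143 143 143 143 139 124  94  68
   60  57  58  5
[... 483 characters left out ...]
0  59
   58  58  59  59  58  58]
 [143 142 139 132 125 128 131 128 122 123 130 137 137 126 106  80  62  58
   58  59  59  59  59  59]
 [142 143 140 135 128 128 131 130 126 123 125 128 127 111  87  67  58  58
   58  58  59  59  58  59]
 [143 143 142 137 129 128 130 131 130 128 126 126 122 102  75  61  58  59
   59  59  58  58  58  59]
 [142 142 143 139 130 128 131 132 131 131 130 129 123 101  73  61  59  59
   58  59  58  58  59  58]
 [143 143 143 138 129 126 130 132 132 132 131 130 124 102  74  61  60  59
   58  59  59  59  59  58]
 [143 142 142 138 129 127 130 131 131 132 132 131 124 102  76  62  60  60
   59  60  59  59  59  59]]
[[265.4 193.5]
 [261.9 186.9]
 [257.3 191.6]
 [260.8 198.3]]
```

Top view: the disc centre is at about (261.7,193), predicted (261.3,192.5), and its width matches the assumed head angle. Now the final approach.

Emit:
arm_command:
  commands:
    - [[-0.02, 0.001, 0.007], [0, 0, 0]]
    - [[-0.04, 0.001, 0.012], [0, 0, 0]]
    - [[-0.054, 0.001, 0.016], [-0.002, 0, 0]]
    - [[-0.06, 0.001, 0.0175], [-0.002, 0, 0]]
    - [[-0.06, 0.001, 0.0175], [-0.002, 0, 0]]
    - [[-0.06, 0.001, 0.0175], [-0.002, 0, 0]]
    - [[-0.06, 0.001, 0.0175], [-0.002, 0, 0]]

```text
time: 12.95
position: [0.6135, 0.0975, 0.2219]
ee_rot: [2.244, 2.061, -0.154]
force: [0.1, -0.1, -0.3]
finger_gap: 0.0124
grasp_force: 99.2
```

```bash
python3 - <<'E'
from h import *
t=np.array([.5978,-.1033,.095])
plan(gl(t),mir(YAW,PIT))
a=get_image("scene")
s=sense();Rt=R.from_rotvec(s["ee_rot"]).as_matrix();Rm=Rt@T;g=s["position"]+Rt@[0,0,.155]
print("glass kin",g+Rm@GM,s["qvel"],s["force"])
im=cv2.resize(a["frame"][195:265,195:300,::-1],None,fx=7,fy=7,interpolation=2)
for x in proj(a,[g+Rm@GM,[.5928,-.1631,.095]]): cv2.circle(im,tuple(int(v) for v in (x-[195,195]+.5)*7),2,(0,0,255),-1)
cv2.imwrite("pics/fin.png",im)
E
```

```text
t 12.95 pos [0.6135 0.0975 0.2219] tcp [0.6138 0.0991 0.2228] shift [ 0.0015  0.0002 -0.0011] turn [-0.0013  0.0008 -0.0013] rows 1.0 gap 0.01236674581757181 F [ 0.1 -0.1 -0.3]
glass kin [ 0.59697671 -0.10507383  0.09429036] [ 0.00238846 -0.0004121   0.00221725  0.00104844  0.00076613 -0.00053395
 -0.00090917] [-0.75828843 -0.73107341 -0.06134402]
```

View pics/fin.png

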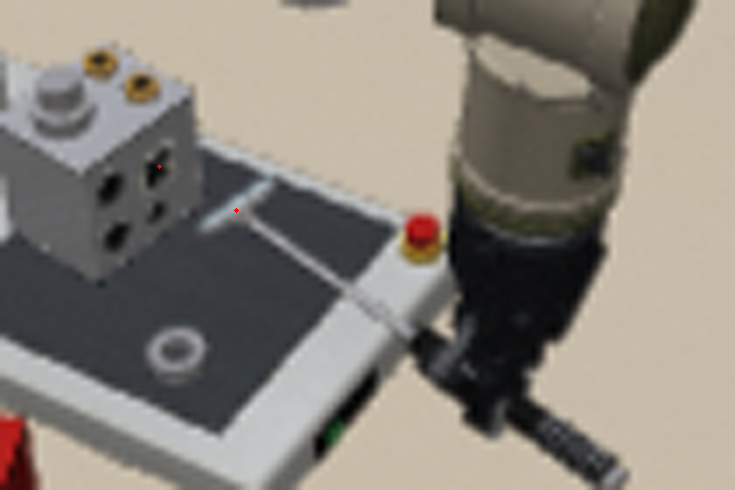

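The disc centre is at (237,205), within about 2 mm of the target, with the manifold and stage clear around it. Everything is steady, so I'll hand in.

```bash
python3 -c "
from station import *
print(close_job())"
```

```text
the job is handed in; nothing more can be done
None
```

I handed the job in at about 13 s: the mirror is still in the gripper under the lens, its face about 58–60 mm in front of the code and angled to aim the code at the lens. I couldn't view the reflection itself; placement (within about 2 mm) and angle come from the cameras, and there was no sign of contact with the manifold or microscope.

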